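Show the feeding ring to the inspection camera

TASK

The glass jar is in the way of the small inspection camera: slide it along the shelf, never lifting or tipping it, from the orange mark to the blue mark so that it stands wholly inside the blue circle, and let go of it. Then take the red feeding ring out of the grey sorting tray and hold it still in the air for the camera, the ring's centre 10 cm above the middle of the orange mark and its flat face square to the lens, which looks 20 degrees downwards; finish while still holding it there, with nothing but the gripper touching it. Do not touch the camera or its stand, and leave the black ring, the scraper, the bottle and the tilt-out bin as they are.

Things in the scene. Friction and masses are not known exactly. Their poses are not given: they have to be found in the camera images.
- jar: squat glass jar, round, 72 mm across and 85 mm tall with its green screw cap (56 mm across, from 58 to 85 mm above the shelf; the glass shoulder slopes in from 72 mm wide at 45 mm height to 52 mm wide at 55 mm); 0.25 to 0.5 kg; the cap does not turn; starts standing on the orange mark. Origin: centre of its underside, z up
- park: blue printed circle on the shelf, 100 mm outside diameter, with a blue dot in the middle; flat, nothing to bump into. Origin: its centre, on the shelf surface
- rig: stand of the inspection camera, fixed: origin at the centre of the orange printed circle (100 mm outside diameter, flat) on the shelf; its x axis points level from there towards the camera post, y to the left of that, z up. Post 14 mm thick at x = 185 mm, reaching 157 mm high, on a dark foot 90 mm (x) by 130 mm (y), 12 mm high, centred at x = 185 mm. Nothing solid lies at x below 100 mm
- camera: small grey inspection camera fixed on the stand, head 36 x 66 x 40 mm, highest point about 186 mm above the shelf. Origin: centre of the lens front, 113 mm along the rig's x and 141 mm above the shelf. Its x axis points backwards out of the camera along the line of sight, 20 degrees upwards from level (the camera looks along its -x, 20 degrees downwards towards the robot); y is level
- focus (a point): the point on the camera's line of sight, 120 mm in front of the lens, where the part is to be shown: 100 mm straight above the centre of the orange circle. Axes as those of the camera
- ring: red plastic feeding ring, flat annulus, 80 mm outside and 56 mm inside diameter, 12 mm thick, 0.02 to 0.04 kg, standing on edge in one of the two slots of the tray. Origin: the ring's centre (the middle of the hole), 44 mm above the shelf at the start; x is the ring's axis, square to its flat faces; it may turn about x
- spare: black ring of the same shape and size, in the other slot, to be left alone. Origin: the ring's centre, x its axis
- tray: grey sorting tray, fixed, 120 mm (x) by 89 mm (y), walls 30 mm high, floor 4 mm thick. Two slots 14 mm wide, running along y, centred at x = +32 and -32 mm, hold the rings on edge, each ring standing 54 mm out of its slot. Origin: centre of its underside, z up
- scraper: steel algae scraper lying flat, 127 mm long, black handle 20 mm wide and 10 mm high, blade 60 mm wide; to be left alone. Origin: near its middle, on the underside; x along its length towards the blade
- bottle: white plastic bottle, 50 mm across, 110 mm tall, to be left alone. Origin: centre of its underside
- bin (a joint): tilt-out bin in a fixed pale-wood case, 150 mm deep, 200 mm wide and 170 mm high, standing to the far left at y above 0.42 m, out of the way of the work; the bin is hinged along the lower front edge: 0 is closed, 0.7 rad fully tilted out; starts closed and stays closed
Things that resemble listed ones, but are neither listed nor needed, are in the scene too. Several things have the shape of the ring; the one meant has the colours described above.

How it is judged:
By the outcome, as a careful person would: the job done as asked, in the order asked, and still so for the second after the job is handed in, while the arm keeps its last pose, push and grip.
It also fails if it takes over 56 s, if anything falls off the work surface, if the arm or the gripper's body presses on something with over 40 N, if the wrist force passes 120 N, or if a joint passes its speed limit or range.

ROBOT

A 7-joint arm with a two-finger parallel gripper is mounted at the origin on the work surface. World frame = base frame: x ahead of the robot, y to its left, z up, the work surface at z = 0. Lengths are in mm, angles in degrees, forces in N, time in s.
With the tool pointing down it reaches from about 350 to 900 mm from the base axis. Payload 7.2 kg.
Tool frame: the origin (TCP) lies midway between the tips of the shut fingers; the grasp point (between the pads) lies 19 mm behind it; x points along the fingers, z is the direction in which the jaws open and shut, and the axes are right-handed (so a half turn about x gives the same grasp; the last joint's range is limited). The gripper opens to 88 mm and grips with 3 to 60 N. Pads are 20 mm wide; open, the fingers measure 115 mm over their backs; the gripper's body (75 mm by 178 mm) begins 61 mm behind the grasp point.
Start: joints at [-76.272, 23.554, -0.728, 91.456, 0.321, 64.991, -4.71], TCP at [189.361, 595.627, 222.653] pointing down, gripper open.
Joint ranges: [-169.25, 169.25], [-16.82, 113.86], [-84.01, 82.57], [7.8, 145.47], [-59.2, 239.2], [7.22, 106.19], [-163.78, 163.78]. Speed limits (degrees/s): [136.94, 136.94, 172.46, 172.46, 180, 180, 180].

INTERFACE

Orientations are given as [roll, pitch, yaw] about the fixed x, y, z axes, in that order (R = Rz(yaw) Ry(pitch) Rx(roll)).
In Python, from station import readout, imaging, robot gives the robot as it stands. The module is installed in compiled form; this text tells all that it offers.
- The arm moves only by the tool send_rows, never from a script. Its argument "deltas" is text: rows parted by semicolons, each of 7 numbers parted by spaces: the shift along the tool's x, y, z in mm, then the turn, a rotation vector about the tool's x, y, z in degrees, then the gripper's target within -1 to 1 (fully open at 1, half-way at 0, shut at -1). In form: tx ty tz ax ay az gripper; .... A call has 1 to 20 rows; each row shifts and turns the commanded pose from where the row before left it, along the tool's axes as they then stand; what a row does not reach is not made up. A row lasts 1/8 s, in which the tool goes at most 62.5 mm and 10.7 degrees, less where a joint would pass 70% of its speed; a pose out of reach is approached as far as the arm can. A call with a gripper value outside its range is refused whole. The fingers move at their own pace and stop on an object; "newtons" is the grip in N (left out, the last holds). Time passes only in rows, so rows that do not move let the fingers close. It gives the time, the measured TCP pose, the force and the opening at its end, in the units of the state.
- readout.read_state(): the state, without advancing time (a new reading comes with each control period).
- imaging.capture(name): name is "scene" or "side" or "wrist"; returns the picture (480x640x3 uint8, red, green, blue); there is no depth.
- imaging.camera_info(name): a dict with "fovy" (degrees; the focal length in pixels is half the picture's height over the tangent of half this angle, whatever the lens; pixels are square), "cx", "cy" (the principal point, pixels), "k1" (the pictures are not rectified: a ray, as slopes to the right and down, at radius r is drawn at 1 + k1 r^2 times it, then the intrinsics apply), "R" (3x3) and "t" (3): a world point X has camera coordinates R X + t. Camera axes: x right, y down, z forward; pixel columns grow to the right and rows downward; lengths in mm; the calibration is good to about 2 mm. A picture is of the moment at which its call begins: read the wrist's pose just before it. camera_info takes no time and is no camera call; for the wrist camera it gives the pose at the moment of the call.
- robot.finish_job(): hands the job in, once; it reports no verdict.
Trained networks look in the newest picture that a camera, given by its name, has taken for a name from the list of things; names that differ only in an ending like _2 or _b are one class to them, and where a whole thing is asked for, a point or a joint stands for the part that bears it (a point fixed in the world has none). Each returns a list of dicts, best first, with "confidence" (0 to 1); they miss things now and then, are a little off and sometimes report something else, mostly with a low value. They report only what shows in the picture. A call takes as long as a camera call. They do not tell look-alikes from the thing itself.
- imaging.look_for(label, camera): "point" ([x, y, z] in mm, in the coordinates of the camera as it stood for that picture, good to about 4 mm: the middle of the surface that is visible of it).
The state is a dict: "t": time; "joint_pos": joint angles; "dq": joint speeds; "joint_torque": joint torques, N m; "eef_pos": TCP position; "orientation": TCP orientation; "contact_force": force on the tool from outside, world axes, zero at the start; "torque": the same for the moment, N m; "opening": finger opening in mm.
Only numpy, scipy, OpenCV 4.12 (cv2) and the standard library are available. Lean on these libraries where they do the work, as an engineer would, in place of code of your own. Each camera call takes 0.05 s, during which the arm holds its last target.

## Working session

There is one attempt and no reset: what is moved stays moved. The work goes in short steps, Python scripts to look and compute and a tool call to move; the robot and the scene stay as the last step left them, time stands still between calls to the robot, and variables do not carry over. Pictures are saved under pics/ and viewed, and the job is handed in when it is done.

Besides the shell and the picture viewer there is one more tool, called after "Emit:" as a command line: name --argument value ..., lists and objects as JSON in quotes. send_rows: Moves the arm, as the interface text tells. Its arguments: {"type":"object","properties":{"deltas":{"type":"string"},"newtons":{"type":"number"}},"required":["deltas"]}

```bash
mkdir -p pics; ls; python3 - <<'E'
from station import readout, imaging, robot
import cv2,numpy as np
print(readout.read_state())
for n in("scene","side","wrist"):
    p=imaging.capture(n); cv2.imwrite(f"pics/{n}0.png",p[:,:,::-1])
    i=imaging.camera_info(n); print(n,i)
    R=np.array(i["R"]);t=np.array(i["t"])
    for l in("jar","park","rig","camera","ring","spare","tray","scraper","bottle"):
        for d in imaging.look_for(l,n)[:3] if n!="wrist" else []:
            X=R.T@(np.array(d["point"])-t); print(l,np.round(X),round(d["confidence"],2))
E
```

```text
pics
{'t': 0.0, 'joint_pos': array([-76.27269813,  23.59951679,  -0.72885497,  91.50420897,
         0.31987732,  64.9905523 ,  -4.71156326]), 'dq': array([-0.08611502, -0.01377174,  0.04795728,  0.03113721, -0.05618665,
       -0.00122687,  0.10567429]), 'joint_torque': array([-3.49843203e-04, -5.87969077e+01,  6.41521029e-01, -2.91058266e+01,
       -5.38449548e-02,  1.88067782e-02,  1.50572828e-04]), 'eef_pos': array([189.21893468, 595.13060326, 221.81332843]), 'orientation': array([-176.60364745,   89.90774639, -104.23890567]), 'contact_force': array([ 1.09602064, -0.22430102,  0.20546405]), 'torque': array([ 0.04738038, -0.0166818 ,  0.01512364]), 'opening': 87.50980927326968}
scene {'fovy': 42.390463905217125, 'cx': 321.1572436263974, 'cy': 234.9899874932866, 'k1': -0.18558989956269323, 'R': array([[-0.53593457,  0.84423463, -0.00648293],
       [ 0.62109627,  0.38905809, -0.68034787],
       [-0.571851  , -0.36864847, -0.73286066]]), 't': array([ 198.35338597, -256.64385623, 2048.09927101])}
jar [538.  23.  54.] 0.57
jar [671.   4. 171.] 0.33
park [586. 221.   4.] 0.94
park [6
[... 757 characters left out ...]
  14.] 0.23
ring [ 310. -452.   46.] 0.88
ring [ 334. -348.   66.] 0.74
ring [658. -20. 165.] 0.65
spare [ 398. -338.   63.] 0.78
tray [ 369. -337.   13.] 0.69
tray [ 574. -236.    9.] 0.27
tray [655. -21. 163.] 0.17
scraper [ 577. -234.    9.] 0.8
scraper [ 369. -337.   12.] 0.73
bottle [393. 307.  56.] 0.87
bottle [658. -21. 167.] 0.17
wrist {'fovy': 69.2787649726819, 'cx': 319.13532370094725, 'cy': 234.17915232974215, 'k1': -0.0012986157827123278, 'R': array([[ 3.03413900e-01,  9.52858850e-01,  1.27099881e-04],
       [ 9.09877928e-01, -2.89767313e-01,  2.96912546e-01],
       [ 2.82952577e-01, -8.99717482e-02, -9.54904667e-01]]), 't': array([-625.17427015,  -35.92267601,  391.69890103])}
```

View images.

View pics/scene0.png

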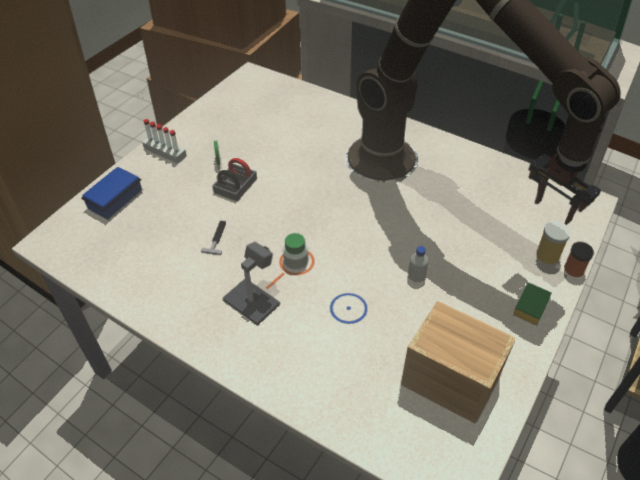

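View pics/side0.png

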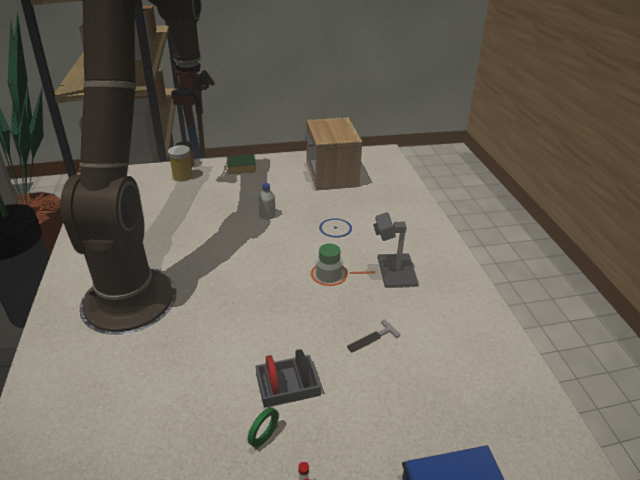

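View pics/wrist0.png

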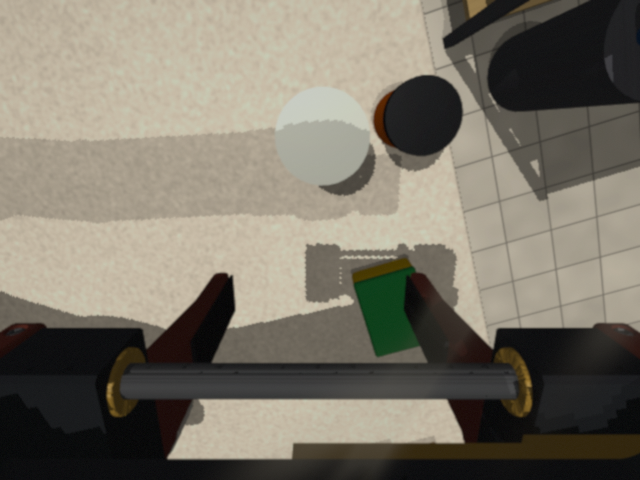

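```bash
cat > h.py <<'E'
import cv2,numpy as np
from station import imaging,readout
def cam(n):
    i=imaging.camera_info(n); f=240/np.tan(np.radians(i["fovy"]/2))
    K=np.array([[f,0,i["cx"]],[0,f,i["cy"]],[0,0,1]])
    return K,np.array([i["k1"],0,0,0]),np.array(i["R"]),np.array(i["t"])
def proj(c,X):
    K,D,R,t=c
    return cv2.projectPoints(np.float64(X).reshape(-1,1,3),cv2.Rodrigues(R)[0],t,K,D)[0].reshape(-1,2)
def onplane(c,uv,z):
    K,D,R,t=c
    s=cv2.undistortPoints(np.float64(uv).reshape(-1,1,2),K,D).reshape(-1,2)
    d=np.c_[s,np.ones(len(s))]@R; o=-R.T@t
    return o+d*((z-o[2])/d[:,2])[:,None]
def topdown(c,img,x0,x1,y0,y1,z,s=2):
    # rows: x decreasing downward; cols: y decreasing rightward
    xs=np.arange(x1,x0,-1/s); ys=np.arange(y1,y0,-1/s)
    X,Y=np.meshgrid(xs,ys,indexing='ij')
    p=proj(c,np.c_[X.ravel(),Y.ravel(),np.full(X.size,z)]).astype(np.float32).reshape(*X.shape,2)
    return cv2.remap(img,p[...,0],p[...,1],cv2.INTER_CUBIC)
E
python3 - <<'E'
from h import *
from scipy.optimize import least_squares
def fitc(P,r=None):
    f=(lambda q:np.hypot(P[:,0]-q[0],P[:,1]-q[1])-(q[2]))
    return least_squares(f,[*P[:,:2].mean(0),45],loss='soft_l1',f_scale=1).x
for n in("scene","side"):
    c=cam(n); im=cv2.imread(f"pics/{n}0.png"); hsv=cv2.cvtColor(im,cv2.COLOR_BGR2HSV)
    B=(abs(hsv[...,0].astype(int)-112)<12)&(hsv[...,1]>70)
    v,u=np.nonzero(B);P=onplane(c,np.c_[u,v],0);P=P[np.hypot(P[:,0]-588,P[:,1]-220)<65]
    P=P[np.hypot(P[:,0]-588,P[:,1]-220)>25]; print(n,"blue",len(P),fitc(P))
    O=(hsv[...,0]<14)&(hsv[...,1]>90)
    v,u=np.nonzero(O);P=onplane(c,np.c_[u,v],0);Q=P[np.hypot(P[:,0]-530,P[:,1])<60]; 
    q=fitc(Q);print("orange",len(Q),q)
    L=P[(np.hypot(P[:,0]-q[0],P[:,1]-q[1])>56)&(np.hypot(P[:,0]-q[0],P[:,1]-q[1])<110)]
    if len(L)>3:
        print("line",len(L),np.degrees(np.arctan2(L[:,1]-q[1],L[:,0]-q[0])).mean().round(2),L.mean(0))
    G=(abs(hsv[...,0].astype(int)-62)<14)&(hsv[...,1]>80)
    v,u=np.nonzero(G)
    P=onplane(c,np.c_[u,v],85);P=P[np.hypot(P[:,0]-530,P[:,1])<70];print("cap mean",P.mean(0),np.ptp(P,axis=0))
    td=topdown(c,im,250,790,-400,280,0,1);cv2.imwrite(f"pics/td_{n}.png",td)
    td=topdown(c,im,290,460,-400,-260,30,4);cv2.imwrite(f"pics/tray_{n}.png",cv2.resize(td,None,fx=1,fy=.9)[:600])
E
```

```text
scene blue 173 [584.45209408 220.77916785  46.05888377]
orange 119 [523.58635242  13.51846166  45.17395116]
line 40 -6.66 [606.18937633   3.85194004   0.        ]
cap mean [523.57985527  11.5428313   85.        ] [51.20695465 49.53099841  0.        ]
side blue 104 [589.135252   221.74398758  45.88184112]
orange 153 [527.29536585  14.97845339  46.23624641]
line 47 -7.3 [ 6.11106232e+02  4.33989550e+00 -1.45132133e-14]
cap mean [524.66552104   8.01846143  85.        ] [5.06887667e+01 4.85438530e+01 2.27373675e-13]
```

View pics/td_scene.png

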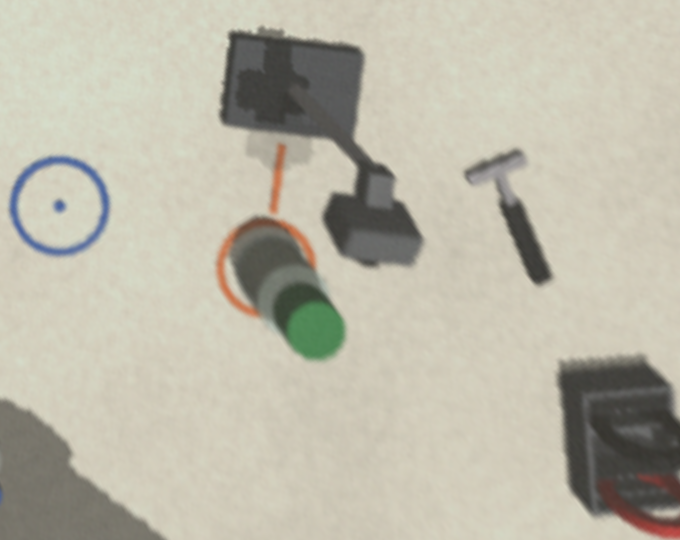

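View pics/td_side.png

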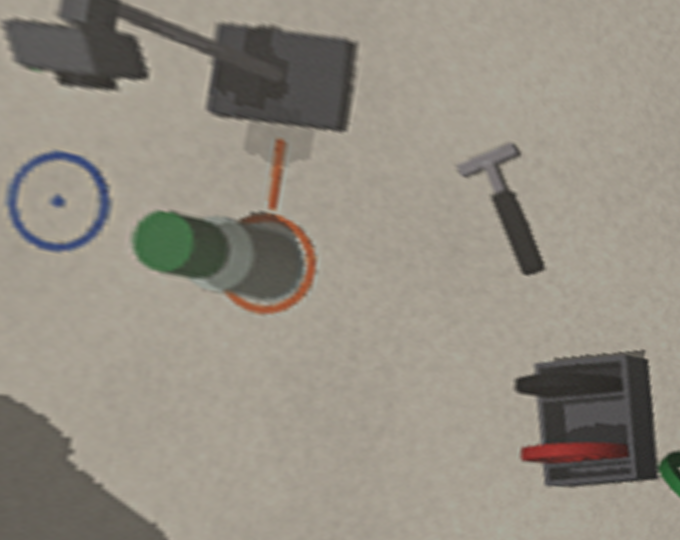

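View pics/tray_scene.png

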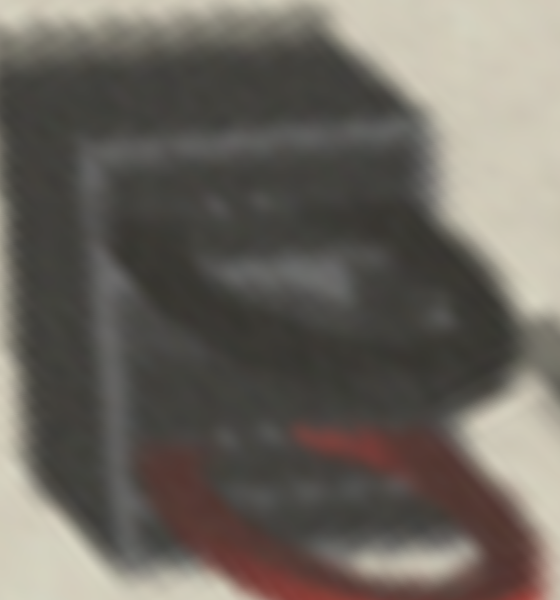

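View pics/tray_side.png

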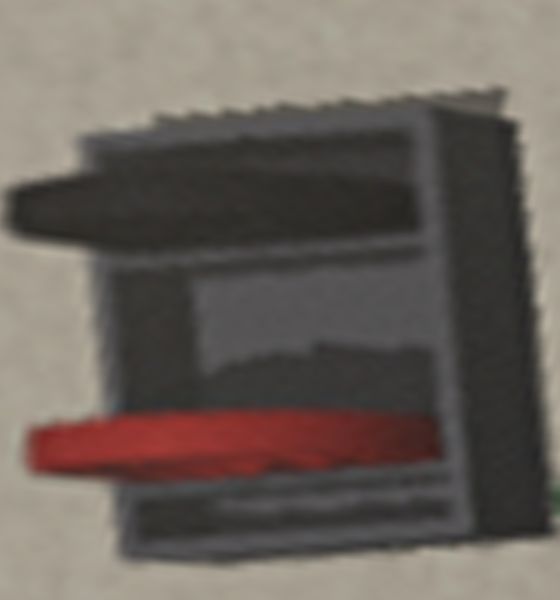

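```bash
cat >> h.py <<'E'
from scipy.spatial.transform import Rotation as Ro
def meas():
    s=readout.read_state(); return s,np.array(s["eef_pos"]),Ro.from_euler('xyz',s["orientation"],degrees=True)
def rows(p0,R0,p1,R1,n,g):
    """constant world shift/turn per row, in tool axes"""
    w=(R0.inv()*R1).as_rotvec(); d=(np.array(p1)-p0)/n; R=R0; out=[]
    for i in range(n):
        out.append(np.r_[R.inv().apply(d),np.degrees(w)/n,g]); R=R*Ro.from_rotvec(w/n)
    return out
def down(psi): # tool x down, jaws (tool z) heading psi deg
    return Ro.from_euler('z',psi,degrees=True)*Ro.from_euler('y',90,degrees=True)
E
python3 - <<'E'
from h import *
s,p,R=meas(); K,D,Rc,t=cam("wrist"); C=-Rc.T@t
print(s["t"],R.as_matrix().round(3)); print("cam in tool",R.inv().apply(C-p), "cam axes in tool\n",(R.inv().as_matrix()@Rc.T).round(3))
np.set_printoptions(suppress=True,precision=2)
p0=np.array([189.36,595.63,222.65])
for r in rows(p0,down(72.4),[480,60,260],down(80),12,1)[::11]: print(r)
E
```

```text
1.05 [[ 0.    -0.953  0.303]
 [ 0.     0.303  0.953]
 [-1.     0.     0.   ]]
cam in tool [-1.62130804e+02  8.16970739e+01  1.55463951e-01] cam axes in tool
 [[-0.    -0.297  0.955]
 [-0.    -0.955 -0.297]
 [ 1.    -0.    -0.   ]]
[ -3.11 -36.58 -35.22  -0.63   0.     0.     1.  ]
[ -3.11 -32.04 -39.4   -0.63   0.     0.     1.  ]
```

Emit:
send_rows --deltas "-3 -37 -31 0 0 0 1;-3 -37 -31 0 0 0 1;-3 -37 -31 0 0 0 1;-3 -37 -31 0 0 0 1;-3 -37 -31 0 0 0 1;-3 -37 -31 0 0 0 1;-3 -37 -31 0 0 0 1;-3 -37 -31 0 0 0 1;-3 -37 -31 0 0 0 1;-3 -37 -31 0 0 0 1;-3 -37 -31 0 0 0 1;-3 -37 -31 0 0 0 1;0 0 0 0 0 0 1;0 0 0 0 0 0 1;0 0 0 0 0 0 1" --newtons 8

```text
t: 2.92
eef_pos: [499.1, 108.0, 258.5]
orientation: [64.7, 90.0, 137.2]
contact_force: [0.5, 0.4, 0.4]
opening: 87.7
```

```bash
cat > v1.py <<'E'
from h import *
import sys
from scipy.optimize import least_squares
def fitc(P):
    f=(lambda q:np.hypot(P[:,0]-q[0],P[:,1]-q[1])-(q[2]))
    return least_squares(f,[*P[:,:2].mean(0),45],loss='soft_l1',f_scale=1).x.round(1)
n="wrist"; s,p,R=meas(); c=cam(n); im=imaging.capture(n)[:,:,::-1].copy(); cv2.imwrite(f"pics/{sys.argv[1]}.png",im)
print(s["t"],p.round(2),R.as_matrix().round(4).tolist(),s["opening"],s["contact_force"].round(1))
hsv=cv2.cvtColor(im,cv2.COLOR_BGR2HSV)
H=hsv[...,0].astype(int)
for nm,M,gu in(("blue",(abs(H-112)<12)&(hsv[...,1]>60),(586.8,221.3)),("orange",(H<14)&(hsv[...,1]>100),(525.5,14.2))):
    v,u=np.nonzero(M);P=onplane(c,np.c_[u,v],0);r=np.hypot(P[:,0]-gu[0],P[:,1]-gu[1]);Q=P[(r<58)&(r>30)]
    q=fitc(Q);print(nm,len(Q),q)
    if nm=="blue": print(" dot",P[r<15].mean(0))
    r=np.hypot(P[:,0]-q[0],P[:,1]-q[1]);L=P[(r>56)&(r<110)]
    if len(L)>3 and nm=="orange": print("line",len(L),np.degrees(np.arctan2(L[:,1]-q[1],L[:,0]-q[0])).mean().round(2),np.polyfit(L[:,0],L[:,1],1))
G=(abs(H-62)<16)&(hsv[...,1]>80)
k,lab,st,ce=cv2.connectedComponentsWithStats(G.astype(np.uint8))
for i in range(1,k):
    if st[i,4]>300: print("green",st[i],onplane(c,[ce[i]],85))
E
python3 v1.py w1
```

```text
2.925 [499.15 108.02 258.52] [[-0.0005, -0.9537, 0.3008], [0.0004, 0.3008, 0.9537], [-1.0, 0.0006, 0.0003]] 87.73992574814638 [0.5 0.4 0.4]
blue 1217 [587.4 222.1  46.1]
 dot [587.59176546 222.28506912   0.        ]
orange 832 [525.8  14.8  46.6]
line 602 -40.31 [   1.15324055 -713.93212468]
green [ 212  231   55   55 2252] [[519.4520064  15.8143846  85.       ]]
```

View pics/w1.png

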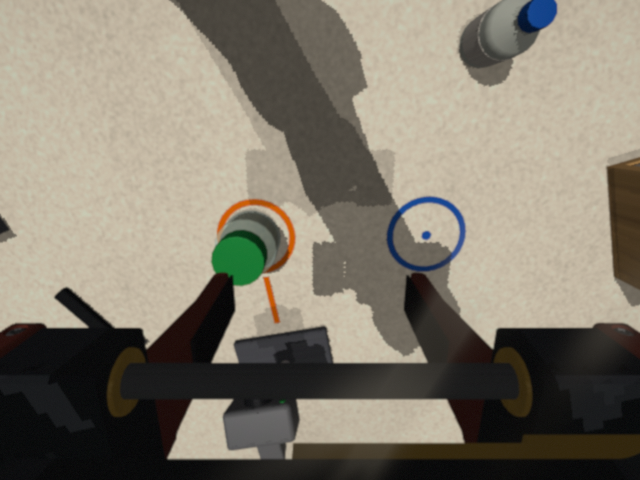

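```bash
cat > jar.py <<'E'
from h import *
from scipy.optimize import minimize
def fitjar(c,im,x0,smax=16):
    hsv=cv2.cvtColor(im,cv2.COLOR_BGR2HSV);H=hsv[...,0].astype(int)
    M=((abs(H-62)<smax)&(hsv[...,1]>80)).astype(np.uint8)
    uv0=proj(c,[[*x0,72]])[0]
    k,lab,st,ce=cv2.connectedComponentsWithStats(M)
    i=1+np.argmin(np.hypot(*(ce[1:]-uv0).T)+1000*(st[1:,4]<60)); 
    m=(lab==i); v,u=np.nonzero(m); bb=(u.min()-15,v.min()-15,u.max()+15,v.max()+15)
    S=8; T=cv2.resize(m[bb[1]:bb[3],bb[0]:bb[2]].astype(np.float32),None,fx=S,fy=S,interpolation=cv2.INTER_LINEAR)
    a=np.linspace(0,2*np.pi,60)
    def cost(q):
        P=np.vstack([np.c_[q[0]+28*np.cos(a),q[1]+28*np.sin(a),np.full(60,z)] for z in(58,85)])
        h=cv2.convexHull(((proj(c,P)-[bb[0],bb[1]]+.5)*S).astype(np.float32))
        I=np.zeros_like(T); cv2.fillPoly(I,[h.round().astype(int)],1)
        return abs(I-T).sum()/S/S
    r=minimize(cost,x0,method="Nelder-Mead",options=dict(initial_simplex=[x0,np.add(x0,[8,0]),np.add(x0,[0,8])],xatol=.1))
    return r.x.round(1),r.fun.round(1),m.sum()
if __name__=="__main__":
    for n,f in(("wrist","w1"),("scene","scene0"),("side","side0")):
        c=cam(n);im=cv2.imread(f"pics/{f}.png"); print(n,fitjar(c,im,[525.,14.]))
        hsv=cv2.cvtColor(im,cv2.COLOR_BGR2HSV);v,u=np.nonzero((hsv[...,0]<14)&(hsv[...,1]>90))
        P=onplane(c,np.c_[u,v],0); d=P-[525.8,14.8,0]; r=np.hypot(d[:,0],d[:,1]);a=np.degrees(np.arctan2(d[:,1],d[:,0]))
        L=P[(r>55)&(r<110)&(abs(a+7)<15)][:,:2]; w=np.linalg.svd(L-L.mean(0))[2][0]; print("line",len(L),np.degrees(np.arctan(w[1]/w[0])),L.mean(0))
        cc={"wrist":(525.8,14.8),"scene":(523.6,13.5),"side":(527.3,15)}[n]; e=L.mean(0)-cc; print(np.degrees(np.arctan2(e[1],e[0])))
E
python3 jar.py
```

```text
wrist (array([523.5,  11.7]), np.float64(318.5), np.int64(2252))
line 221 -7.011782836461045 [608.05815517   4.99229095]
-6.79932551956834
scene (array([505.3,  -2.6]), np.float64(162.7), np.int64(212))
line 41 -7.3579867515839235 [606.86562041   3.72715212]
-6.694152932668891
side (array([531.9,  40.7]), np.float64(196.7), np.int64(192))
line 48 -5.904899323434892 [609.33781217   4.48798367]
-7.301876005449799
```

```bash
python3 - <<'E'
from h import *
c=cam("wrist");im=cv2.imread("pics/w1.png");a=np.linspace(0,6.3,60)
o=[]
for n,f,b in(("wrist","w1",(190,180,130,130)),("scene","scene0",(265,215,70,70)),("side","side0",(295,225,70,70))):
    c=cam(n);im=cv2.imread(f"pics/{f}.png");S=260//b[2]*1.0
    x=cv2.resize(im[b[1]:b[1]+b[3],b[0]:b[0]+b[2]],(260,260),interpolation=cv2.INTER_NEAREST);k=260/b[2]
    for z,r,col in((85,28,(0,0,255)),(58,28,(0,255,255)),(0,36,(255,0,255))):
        q=(proj(c,np.c_[524+r*np.cos(a),13+r*np.sin(a),0*a+z])+.5-[b[0],b[1]])*k
        cv2.polylines(x,[q.round().astype(int)],True,col,1)
    o.append(x)
    hsv=cv2.cvtColor(im,cv2.COLOR_BGR2HSV); u=proj(c,[[524,13,85]])[0].astype(int);print(hsv[u[1],u[0]])
cv2.imwrite("pics/jarfit.png",np.hstack(o))
E
```

```text
[ 68 198 121]
[ 64 105 136]
[ 62  89 109]
```

View pics/jarfit.png

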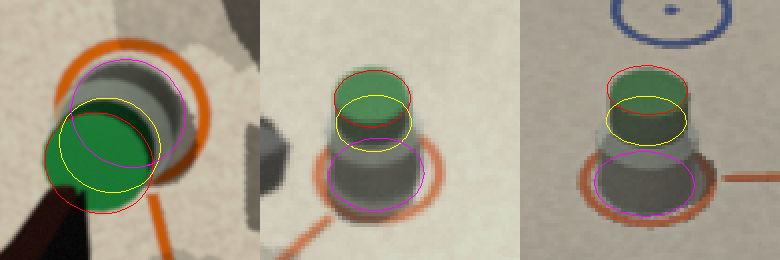

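Emit:
send_rows --deltas "0 -17.5 -27.5 0 0 0 1;0 -17.5 -27.5 0 0 0 1;0 -17.5 -27.5 0 0 0 1;40 0 0 0 0 0 1;40 0 0 0 0 0 1;40 0 0 0 0 0 1;0 0 0 0 0 0 1;0 0 0 0 0 0 1"

```text
t: 3.98
eef_pos: [525.5, 12.5, 139.9]
orientation: [-61.3, 89.9, 11.1]
contact_force: [1.1, -0.1, 0.9]
opening: 87.9
```

```bash
python3 v1.py w2
```

```text
3.975 [525.54  12.54 139.9 ] [[0.0012, -0.9532, 0.3023], [0.0002, 0.3023, 0.9532], [-1.0, -0.0011, 0.0006]] 87.87204568984423 [ 1.1 -0.1  0.9]
blue 2580 [587.5 222.5  46.2]
 dot [587.77390884 222.72386967   0.        ]
orange 1680 [526.   14.9  46.7]
line 485 -3.96 [   1.1300504  -673.32083621]
green [ 276  205   82   84 5378] [[519.99144169  12.56073039  85.        ]]
```

View pics/w2.png

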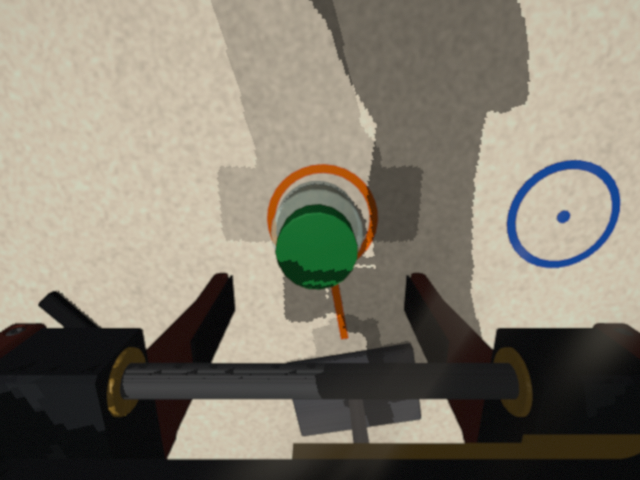

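Emit:
send_rows --deltas "30 2 0 0 0 0 1;30 0 0 0 0 0 1;30 0 0 0 0 0 1;20 0 0 0 0 0 1;14 0 0 0 0 0 1;0 0 0 0 0 0 1;0 0 0 0 0 0 1"

```text
t: 4.9
eef_pos: [523.7, 12.7, 15.6]
orientation: [-61.2, 89.9, 11.1]
contact_force: [-0.5, -0.8, 1.2]
opening: 88.0
```

```bash
python3 v1.py w3
```

```text
4.9 [523.73  12.74  15.63] [[0.0015, -0.953, 0.303], [0.0003, 0.303, 0.953], [-1.0, -0.0014, 0.0008]] 87.95365006121332 [-0.5 -0.8  1.2]
blue 1092 [587.7 240.6  63.8]
 dot [nan nan nan]
orange 3335 [526.6  14.5  47.7]
line 3739 -33.19 [    2.06290228 -1144.9601828 ]
green [  235   280   159    84 10026] [[501.30418777  18.51251456  85.        ]]
green [ 235  399  161   51 5923] [[534.74077741   7.58806034  85.        ]]v1.py:14: RuntimeWarning: Mean of empty slice.
  if nm=="blue": print(" dot",P[r<15].mean(0))
  ret = um.true_divide(
```

View pics/w3.png

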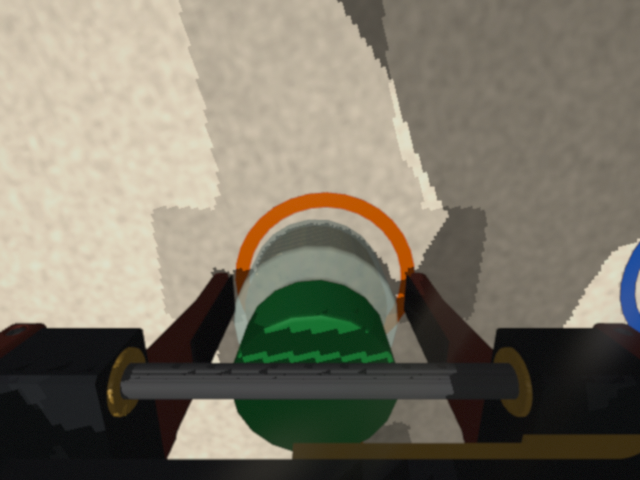

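Emit:
send_rows --deltas "0 0 0 0 0 0 0.7;0 0 0 0 0 0 0.5;0 0 0 0 0 0 0.5;0 0 0 0 0 0 0.5;0 0 0 0 0 0 0.5" --newtons 8

```text
t: 5.58
eef_pos: [523.1, 12.5, 15.1]
orientation: [-72.7, 90.0, -0.3]
contact_force: [-1.8, -1.3, 7.1]
opening: 72.2
```

Emit:
send_rows --deltas "0 0 3 0 0 0 0.5;0 0.1 6 0 0 0 0.5;0 0.1 10 0 0 0 0.5;0 0.1 10 0 0 0 0.5;0 0.1 10 0 0 0 0.5;0 0.1 10 0 0 0 0.5;0 0.1 10 0 0 0 0.5;0 0.1 10 0 0 0 0.5;0 0.1 10 0 0 0 0.5;0 0.1 10 0 0 0 0.5"

```text
t: 6.82
eef_pos: [549.3, 96.2, 15.1]
orientation: [-156.5, 89.9, -84.2]
contact_force: [-1.2, -6.1, 7.2]
opening: 71.9
```

Emit:
send_rows --deltas "0 0.1 10 0 0 0 0.5;0 0.1 10 0 0 0 0.5;0 0.1 10 0 0 0 0.5;0 0.1 10 0 0 0 0.5;0 0.1 10 0 0 0 0.5;0 0.1 10 0 0 0 0.5;0 0.1 10 0 0 0 0.5;0 0.1 10 0 0 0 0.5;0 0.1 10 0 0 0 0.5;0 0.1 10 0 0 0 0.5;0 0.1 10 0 0 0 0.5;0 0.1 10 0 0 0 0.5;0 0.1 6 0 0 0 0.5;0 0 3.5 0 0 0 0.5;0 0 1 0 0 0 0.5;0 0 0 0 0 0 0.5"

```text
t: 8.82
eef_pos: [587.6, 220.8, 15.1]
orientation: [-166.1, 89.9, -93.8]
contact_force: [-2.2, -5.0, 6.8]
opening: 72.1
```

```bash
python3 - <<'E'
from h import *
s,p,R=meas();print(s["t"],p.round(1),s["opening"],s["contact_force"].round(1))
o=[]
for n,b in(("wrist",None),("scene",(310,250,110,88)),("side",(280,190,110,88))):
    im=imaging.capture(n)[:,:,::-1]
    if b: im=im[b[1]:b[1]+b[3],b[0]:b[0]+b[2]]
    o.append(cv2.resize(im,(400,300)))
cv2.imwrite("pics/park1.png",np.vstack([np.hstack(o[:2]),np.hstack([o[2],o[2]*0])]))
E
```

```text
8.825 [587.6 220.8  15.1] 72.08735570799112 [-2.2 -5.   6.8]
```

View pics/park1.png

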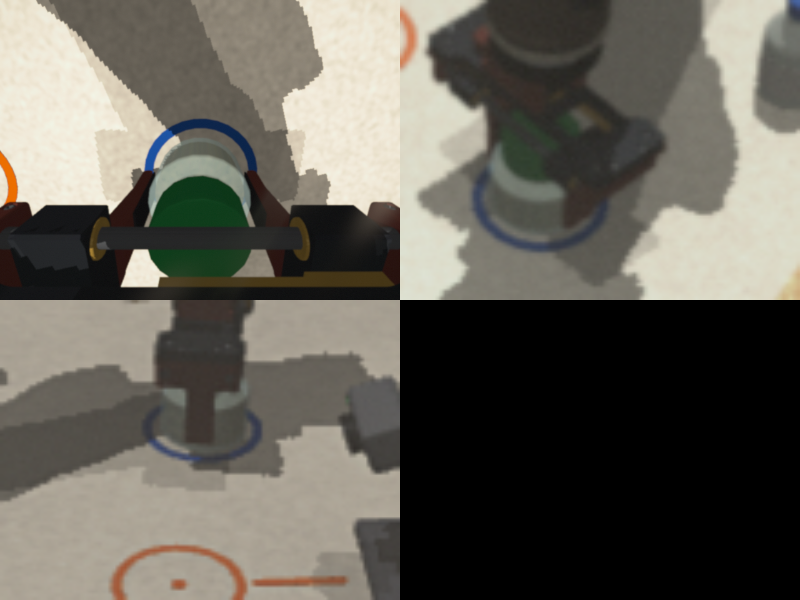

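Emit:
send_rows --deltas "0 0 0 0 0 0 1;0 0 0 0 0 0 1;0 0 0 0 0 0 1;0 0 0 0 0 0 1;0 0 0 0 0 0 1;-5 0 0 0 0 0 1;-15 0 0 0 0 0 1;-25 0 0 0 0 0 1;-30 0 0 0 0 0 1;-40 0 0 0 0 0 1;-40 0 0 0 0 0 1;-40 0 0 0 0 0 1;-40 0 0 0 0 0 1"

```text
t: 10.6
eef_pos: [587.3, 222.3, 252.4]
orientation: [-42.4, 89.9, 29.9]
contact_force: [1.0, 0.5, -0.0]
opening: 87.9
```

```bash
python3 v1.py w4; python3 - <<'E'
from h import *
o=[]
for n,b in(("scene",(310,230,120,90)),("side",(280,170,120,90))):
    im=imaging.capture(n)[:,:,::-1]; cv2.imwrite(f"pics/{n}1.png",im); o.append(cv2.resize(im[b[1]:b[1]+b[3],b[0]:b[0]+b[2]],(400,300)))
o.append(cv2.resize(cv2.imread("pics/w4.png"),(400,300)))
cv2.imwrite("pics/park2.png",np.vstack([np.hstack(o[:2]),np.hstack([o[2],o[2]*0])]))
E
```

```text
10.6 [587.26 222.27 252.39] [[0.0012, -0.9529, 0.3033], [0.0007, 0.3033, 0.9529], [-1.0, -0.0009, 0.001]] 87.94406178946825 [ 1.   0.5 -0. ]
blue 1088 [587.6 221.9  46.3]
 dot [nan nan nan]
orange 1281 [525.5  15.2  46.3]
line 230 -7.23 [-0.12674541 81.78575804]
green [ 291  184   55   57 2426] [[585.81999872 221.58358338  85.        ]]v1.py:14: RuntimeWarning: Mean of empty slice.
  if nm=="blue": print(" dot",P[r<15].mean(0))
  ret = um.true_divide(
```

View pics/park2.png

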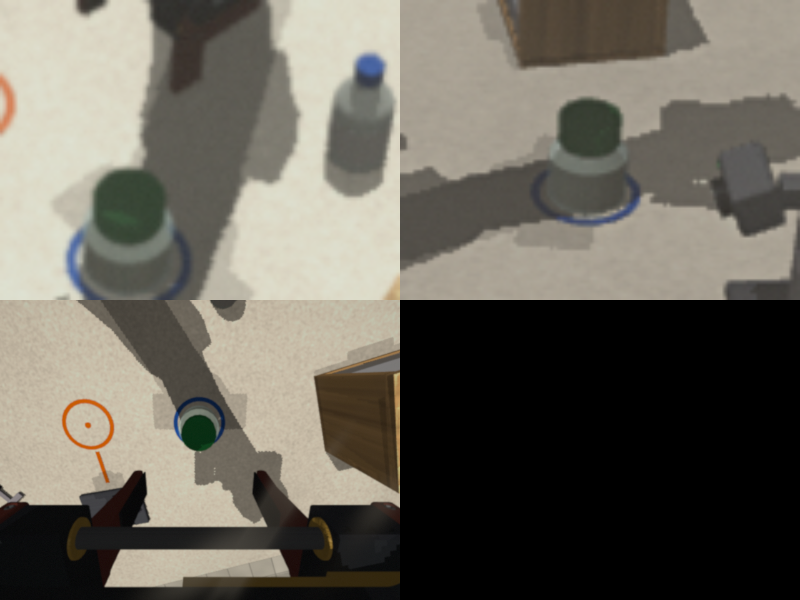

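```bash
python3 - <<'E'
from h import *
np.set_printoptions(suppress=True,precision=1)
s,p,R=meas(); print(s["joint_pos"].round(1))
for r in rows(p,down(72.4),[336,-290,220],down(5.6),13,-0.2): print(" ".join(f"{v:.1f}" for v in r)+";",end="")
E
```

```text
[-41.7  23.2  23.1  90.1  -9.6  68.3  55.6]
2.6 6.6 -43.5 5.1 0.0 -0.0 -0.2;2.6 2.7 -43.9 5.1 0.0 -0.0 -0.2;2.6 -1.3 -43.9 5.1 0.0 -0.0 -0.2;2.6 -5.2 -43.7 5.1 0.0 -0.0 -0.2;2.6 -9.1 -43.0 5.1 0.0 -0.0 -0.2;2.6 -12.9 -42.0 5.1 0.0 -0.0 -0.2;2.6 -16.6 -40.7 5.1 0.0 -0.0 -0.2;2.6 -20.2 -39.0 5.1 0.0 -0.0 -0.2;2.6 -23.6 -37.1 5.1 0.0 -0.0 -0.2;2.6 -26.8 -34.8 5.1 0.0 -0.0 -0.2;2.6 -29.8 -32.3 5.1 0.0 -0.0 -0.2;2.6 -32.6 -29.5 5.1 0.0 -0.0 -0.2;2.6 -35.1 -26.4 5.1 0.0 -0.0 -0.2;
```

Emit:
send_rows --deltas "2.6 6.6 -43.5 5.1 0 0 -0.2;2.6 2.7 -43.9 5.1 0 0 -0.2;2.6 -1.3 -43.9 5.1 0 0 -0.2;2.6 -5.2 -43.7 5.1 0 0 -0.2;2.6 -9.1 -43 5.1 0 0 -0.2;2.6 -12.9 -42 5.1 0 0 -0.2;2.6 -16.6 -40.7 5.1 0 0 -0.2;2.6 -20.2 -39 5.1 0 0 -0.2;2.6 -23.6 -37.1 5.1 0 0 -0.2;2.6 -26.8 -34.8 5.1 0 0 -0.2;2.6 -29.8 -32.3 5.1 0 0 -0.2;2.6 -32.6 -29.5 5.1 0 0 -0.2;2.6 -35.1 -26.4 5.1 0 0 -0.2;0 0 0 0 0 0 -0.2;0 0 0 0 0 0 -0.2;0 0 0 0 0 0 -0.2" --newtons 12

```text
t: 12.75
eef_pos: [337.1, -289.7, 215.7]
orientation: [99.1, 90.0, 105.3]
contact_force: [-1.0, 0.0, 0.7]
opening: 35.4
```

```bash
cat > v2.py <<'E'
from h import *
import sys
s,p,R=meas(); c=cam("wrist"); im=imaging.capture("wrist")[:,:,::-1].copy(); cv2.imwrite(f"pics/{sys.argv[1]}.png",im)
print(s["t"],p.round(2),R.as_matrix().round(3).tolist(),s["opening"],s["contact_force"].round(1),s["joint_pos"].round(1))
hsv=cv2.cvtColor(im,cv2.COLOR_BGR2HSV);H=hsv[...,0].astype(int)
M=(((H<8)|(H>172))&(hsv[...,1]>110)).astype(np.uint8)
k,lab,st,ce=cv2.connectedComponentsWithStats(M)
for i in range(1,k):
    if st[i,4]>200: print("red",st[i],ce[i],onplane(c,[ce[i]],84),onplane(c,[ce[i]],60))
E
python3 v2.py w5
```

```text
12.75 [ 337.09 -289.71  215.66] [[-0.0, -0.108, 0.994], [0.001, 0.994, 0.108], [-1.0, 0.001, -0.0]] 35.409558358273244 [-1.   0.   0.7] [-13.1   6.9  52.8 118.1  -6.5  57.9  49.2]
red [ 305  213   15   78 1030] [311.74563107 251.80485437] [[ 333.43830212 -316.09101527   84.        ]] [[ 333.85909815 -324.88443949   60.        ]]
red [ 357  272   39   83 1394] [375.39885222 311.35652798] [[ 399.73854136 -369.51144363   84.        ]] [[ 405.57466102 -382.66818406   60.        ]]
red [ 242  274   39   89 1675] [261.2119403  320.08119403] [[ 292.3289481  -390.57686959   84.        ]] [[ 289.39198163 -405.45420862   60.        ]]
red [   0  325   54   48 1708] [ 24.8442623 345.8764637] [[  62.75885479 -444.40839706   84.        ]] [[  41.0708798  -463.68263037   60.        ]]
red [625 343  15  31 204] [634.5245098  358.72058824] [[ 665.22648527 -394.38056076   84.        ]] [[ 692.74734021 -409.5685807    60.        ]]
red [   0  399   80   61 4092] [ 36.21138807 429.81427175] [[  59.98644983 -550.11832018   84.        ]] [[  38.07202814 -578.02681261   60.        ]]
red [ 557  399   83   61 3810] [604.32887139 431.24776903] [[ 667.41615072 -486.64152213   84.        ]] [[ 695.11585489 -509.3653062    60.        ]]
red [250 400  14  42 327] [255.87767584 415.6116208 ] [[ 293.42790849 -505.58872772   84.        ]] [[ 290.58070379 -529.8600967    60.        ]]
```

View pics/w5.png

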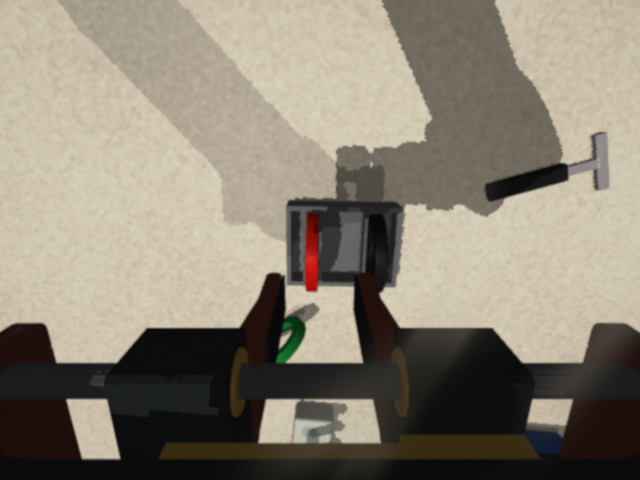

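```bash
cat > ringfit.py <<'E'
from h import *
from scipy.optimize import minimize
import sys
def fit(name,pose_c,bb,x0):
    im=cv2.imread(name);hsv=cv2.cvtColor(im,cv2.COLOR_BGR2HSV);H=hsv[...,0].astype(int)
    m=((H<10)|(H>170))&(hsv[...,1]>100)
    S=6;T=cv2.resize(m[bb[1]:bb[3],bb[0]:bb[2]].astype(np.float32),None,fx=S,fy=S)
    a=np.linspace(0,2*np.pi,180)
    def poly(q,off):
        ax=np.array([np.cos(np.radians(q[2])),np.sin(np.radians(q[2])),0]);ay=np.array([-ax[1],ax[0],0])
        P=np.vstack([np.array([q[0],q[1],44])+e*6*ax+40*np.cos(a)[:,None]*ay+40*np.sin(a)[:,None]*np.array([0,0,1]) for e in(-1,1)])
        P=P[P[:,2]>off]; return P
    def cost(q):
        h=cv2.convexHull(((proj(pose_c,poly(q,32))-[bb[0],bb[1]]+.5)*S).astype(np.float32))
        I=np.zeros_like(T);cv2.fillPoly(I,[h.round().astype(int)],1);return abs(I-T).sum()/S/S
    best=min((minimize(cost,x,method="Nelder-Mead",options=dict(initial_simplex=[x,np.add(x,[6,0,0]),np.add(x,[0,8,0]),np.add(x,[0,0,5])])) for x in([*x0],[x0[0]-3,x0[1]+6,x0[2]+2],[x0[0]+3,x0[1]-6,x0[2]-2])),key=lambda r:r.fun)
    print(best.x.round(2),best.fun.round(1),T.sum()/S/S)
    c=cv2.resize(im[bb[1]:bb[3],bb[0]:bb[2]],None,fx=S,fy=S,interpolation=cv2.INTER_NEAREST);raw=c.copy()
    h=cv2.convexHull(((proj(pose_c,poly(best.x,32))-[bb[0],bb[1]]+.5)*S).astype(np.float32));cv2.polylines(c,[h.round().astype(int)],True,(0,255,255),1)
    cv2.imwrite("pics/ringfit_%s.png"%name.split("/")[-1][:-4],cv2.resize(np.hstack([raw,c]),None,fx=.55,fy=.55) if c.shape[1]>400 else np.hstack([raw,c]))
if __name__=="__main__":
    fit("pics/w5.png",cam("wrist"),(275,190,415,300),(334.,-332.,6.))
E
python3 ringfit.py
```

```text
[ 334.52 -330.67    5.09] 643.5 1615.0
```

```bash
python3 -c "
import cv2;print(cv2.imread('pics/ringfit_w5.png').shape)"
```

```text
(363, 924, 3)
```

View pics/ringfit_w5.png

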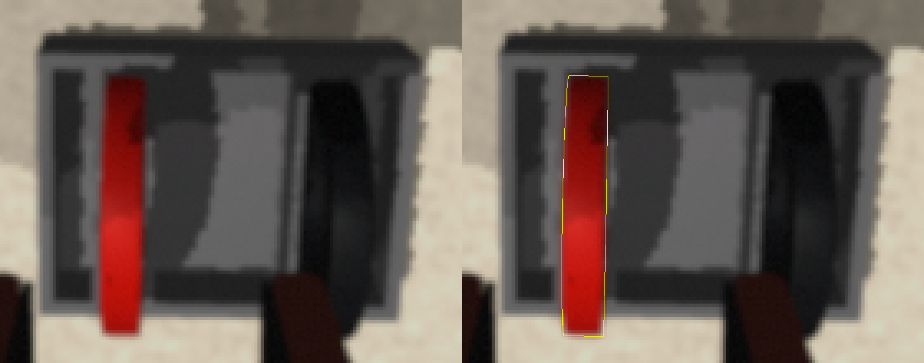

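Emit:
send_rows --deltas "0 -13.5 -2.3 0.7 0 0 -0.2;0 -13.5 -2.3 0 0 0 -0.2;0 -13.5 -2.4 0 0 0 -0.2;35 0 0 0 0 0 -0.2;35 0 0 0 0 0 -0.2;20 0 0 0 0 0 -0.2;0 0 0 0 0 0 -0.2;0 0 0 0 0 0 -0.2"

```text
t: 13.8
eef_pos: [334.1, -331.9, 126.5]
orientation: [-38.0, 90.0, -32.6]
contact_force: [0.7, -0.1, -0.5]
opening: 35.3
```

```bash
python3 v2.py w6 | head -3; python3 - <<'E'
from h import *
im=imaging.capture("side")[:,:,::-1];cv2.imwrite("pics/side2.png",cv2.resize(im[280:460,200:400],None,fx=3,fy=3))
E
```

```text
13.8 [ 334.06 -331.95  126.52] [[0.001, -0.094, 0.996], [-0.0, 0.996, 0.094], [-1.0, -0.0, 0.001]] 35.25492938164863 [ 0.7 -0.1 -0.5] [ -0.6  20.1  49.  120.7 -20.5  47.7  66.1]
red [ 310  186   20  109 2025] [319.63259259 239.30962963] [[ 333.13779665 -316.97279122   84.        ]] [[ 333.94059102 -324.78254067   60.        ]]
red [ 358  273   39   82 1426] [375.69565217 312.74053296] [[ 375.01244834 -364.54146462   84.        ]] [[ 380.72685325 -377.93069446   60.        ]]
```

View pics/w6.png

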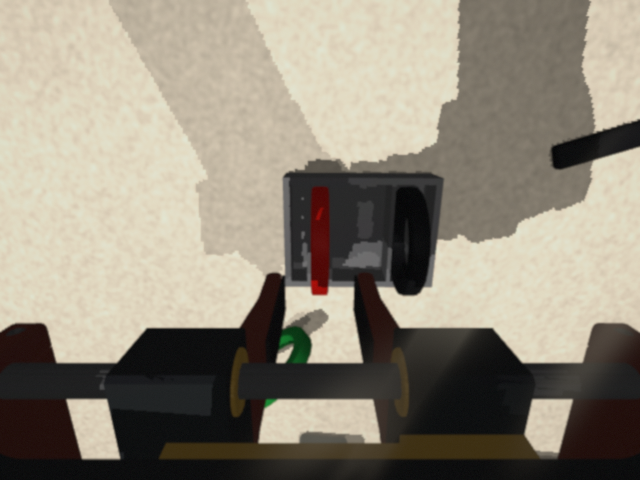

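View pics/side2.png

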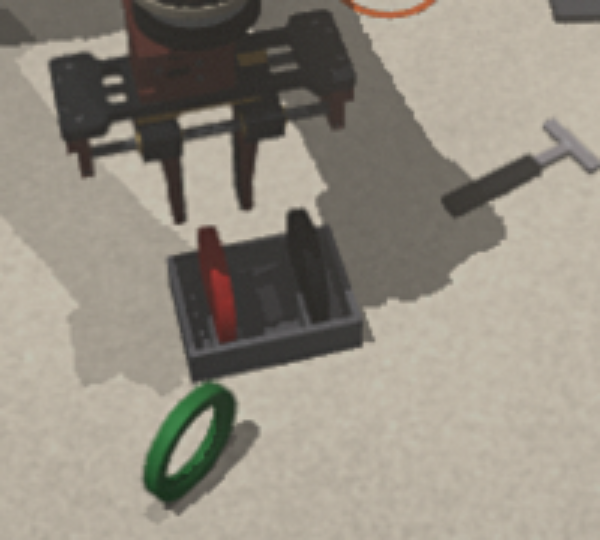

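Emit:
send_rows --deltas "25 1 0 0 0 0 -0.2;25 0 0 0 0 0 -0.2;16.5 0 0 0 0 0 -0.2;0 0 0 0 0 0 -0.2;0 0 0 0 0 0 -0.5;0 0 0 0 0 0 -0.9;0 0 0 0 0 0 -0.9;0 0 0 0 0 0 -0.9;0 0 0 0 0 0 -0.9" --newtons 12

```text
t: 15.02
eef_pos: [333.9, -331.2, 59.9]
orientation: [-24.3, 89.9, -18.9]
contact_force: [-0.1, 0.1, 5.9]
opening: 11.7
```

Emit:
send_rows --deltas "-3 0 0 0 0 0 -0.9;-8 0 0 0 0 0 -0.9;-15 0 0 0 0 0 -0.9;-25 0 0 0 0 0 -0.9;-30 0 0 0 0 0 -0.9;-30 0 0 0 0 0 -0.9;-20 0 0 0 0 0 -0.9;-9 0 0 0 0 0 -0.9;0 0 0 0 0 0 -0.9;0 0 0 0 0 0 -0.9"

```text
t: 16.27
eef_pos: [333.1, -330.5, 198.8]
orientation: [141.5, 89.9, 146.9]
contact_force: [0.5, 0.1, -1.1]
opening: 11.8
```

```bash
python3 v2.py w7 | head -3; python3 - <<'E'
from h import *
a=imaging.capture("side")[:,:,::-1];cv2.imwrite("pics/side3.png",a)
b=imaging.capture("scene")[:,:,::-1];cv2.imwrite("pics/scene3.png",b)
o=[cv2.resize(a[240:420,180:380],(400,360)),cv2.resize(b[90:225,180:330],(400,360))]
w=cv2.imread("pics/w7.png");cv2.imwrite("pics/lift.png",np.vstack([np.hstack(o),np.hstack([w[240:480,120:520],w[240:480,120:520]*0])]))
E
```

```text
16.275 [ 333.12 -330.48  198.76] [[-0.001, -0.094, 0.996], [0.001, 0.996, 0.094], [-1.0, 0.001, -0.001]] 11.750034369348002 [ 0.5  0.1 -1.1] [ -7.1  13.   54.2 116.4 -12.6  56.6  58.9]
red [ 273  208   94  155 6254] [319.04269268 293.50287816] [[ 338.60567095 -388.97888339   84.        ]] [[ 339.72963232 -401.10118109   60.        ]]
red [   0  324   54   49 1708] [ 24.87997658 345.76580796] [[  71.82568502 -467.85189623   84.        ]] [[  49.82978317 -486.80953903   60.        ]]
```

View pics/lift.png

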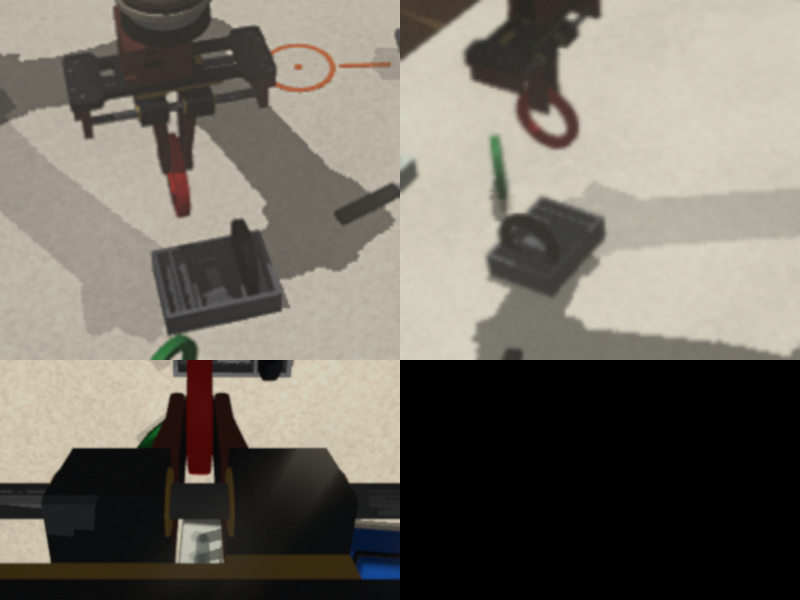

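```bash
cat > held.py <<'E'
from h import *
from scipy.optimize import minimize
def heldfit(c,im,p,R,x0=(16.,0.),dz=0.,show=None,tilt=True):
    hsv=cv2.cvtColor(im,cv2.COLOR_BGR2HSV);H=hsv[...,0].astype(int)
    m=((H<10)|(H>170))&(hsv[...,1]>90)
    uv=proj(c,[p+R.apply([20,0,0])])[0]
    a=np.linspace(0,2*np.pi,120)
    def pts(q,r=40):
        Q=np.vstack([np.c_[q[0]+r*np.cos(a),q[1]+r*np.sin(a),np.full(120,e*6+q[2])] for e in(-1,1)])
        return proj(c,p+R.apply(Q))
    b=pts([16,0,0]);lo=(b.min(0)-8).astype(int);hi=(b.max(0)+8).astype(int);lo=np.maximum(lo,0)
    mm=m[lo[1]:hi[1],lo[0]:hi[0]].astype(np.uint8)
    k,lab,st,ce=cv2.connectedComponentsWithStats(mm);i=1+np.argmax(st[1:,4]);v,u=np.nonzero(lab==i);U=np.c_[u,v]+lo
    # constraint: red pixels inside outer hull, with as many hull-boundary pts tight: use support widths on lower half
    def cost(q):
        h=cv2.convexHull(pts(q).astype(np.float32))
        hu=cv2.convexHull(U.astype(np.float32)).reshape(-1,2)
        d=np.array([cv2.pointPolygonTest(h,(float(x),float(y)),True) for x,y in hu])
        return np.minimum(np.abs(d-.5),2.5).sum()
    return U,pts,cost
E
python3 - <<'E'
from held import *
s,p,R=meas()
o=[]
for n,f in(("scene","scene3"),("side","side3"),("wrist","w7")):
    im=cv2.imread(f"pics/{f}.png");c=cam(n)
    U,pts,cost=heldfit(c,im,p,R)
    g=[(cost([x,y,0]),x,y) for x in np.arange(6,26,1) for y in np.arange(-8,9,1)];print(n,len(U),sorted(g)[:5],cost([16,0.5,0]))
    q=pts([16,.5,0]);lo=(q.min(0)-10).astype(int);hi=(q.max(0)+10).astype(int);lo=np.maximum(lo,0)
    S=250/max(hi-lo);cr=cv2.resize(im[lo[1]:hi[1],lo[0]:hi[0]],None,fx=S,fy=S,interpolation=cv2.INTER_NEAREST)
    for r in(40,28):
        q=((pts([16,.5,0],r)-lo+.5)*S).round().astype(int);cv2.polylines(cr,[q[:120],q[120:]],True,(0,255,255),1)
    z=np.zeros((260,260,3),np.uint8);z[:cr.shape[0],:cr.shape[1]]=cr[:260,:260];o.append(z)
cv2.imwrite("pics/held1.png",np.hstack(o))
E
```

```text
scene 149 [(np.float64(12.606809335851358), np.int64(8), np.int64(3)), (np.float64(12.642669615777976), np.int64(8), np.int64(4)), (np.float64(12.676321965742444), np.int64(9), np.int64(4)), (np.float64(12.691503726281471), np.int64(9), np.int64(3)), (np.float64(12.692689614743776), np.int64(9), np.int64(2))] 15.464429151207757
side 292 [(np.float64(8.835004147118891), np.int64(10), np.int64(-8)), (np.float64(8.964781339496005), np.int64(11), np.int64(-7)), (np.float64(9.203540548795464), np.int64(9), np.int64(-8)), (np.float64(9.217332378786692), np.int64(10), np.int64(-7)), (np.float64(9.233389334983892), np.int64(12), np.int64(-6))] 11.81496278706826
wrist 4533 [(np.float64(16.881377344111307), np.int64(17), np.int64(0)), (np.float64(17.784725366168743), np.int64(15), np.int64(1)), (np.float64(18.75210471200315), np.int64(16), np.int64(1)), (np.float64(18.76518394427167), np.int64(18), np.int64(0)), (np.float64(18.877944169987092), np.int64(16), np.int64(0))] 17.132665718505287
```

View pics/held1.png

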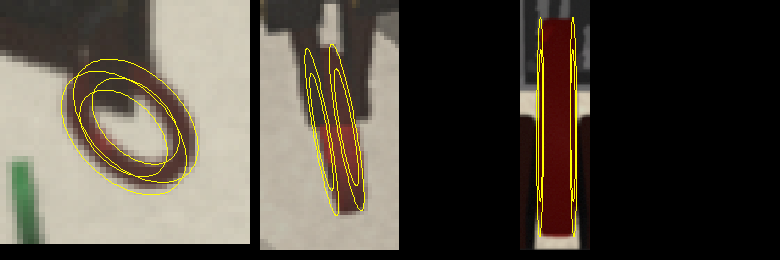

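```bash
cat > tgt.py <<'E'
from h import *
F=np.array([525.7,15.0,100.]);psi=-7.
RT=Ro.from_euler('z',psi,degrees=True)*Ro.from_euler('y',70,degrees=True)
off=np.array([16,.5,0])
PT=F-RT.apply(off)
E
python3 - <<'E'
from tgt import *
s,p,R=meas();print("target",PT)
W=PT+np.array([-45,5,95.]);print(W)
def pr(L):print(";".join(" ".join(f"{v:.1f}" for v in r) for r in L))
pr(rows(p,R,W,RT,12,-0.9)); print(); pr(rows(W,RT,PT,RT,8,-0.9))
E
```

```text
target [520.2075329   15.17063525 115.03508193]
[475.2075329   20.17063525 210.03508193]
-0.9 28.0 14.5 1.0 -1.7 -0.2 -0.9;-0.6 28.3 14.0 1.0 -1.7 -0.2 -0.9;-0.3 28.5 13.6 1.0 -1.7 -0.2 -0.9;-0.0 28.7 13.1 1.0 -1.7 -0.2 -0.9;0.3 29.0 12.5 1.0 -1.7 -0.2 -0.9;0.5 29.2 12.0 1.0 -1.7 -0.2 -0.9;0.8 29.4 11.5 1.0 -1.7 -0.2 -0.9;1.0 29.6 10.9 1.0 -1.7 -0.2 -0.9;1.2 29.8 10.4 1.0 -1.7 -0.2 -0.9;1.4 30.0 9.8 1.0 -1.7 -0.2 -0.9;1.6 30.1 9.2 1.0 -1.7 -0.2 -0.9;1.8 30.3 8.6 1.0 -1.7 -0.2 -0.9

13.1 0.1 1.3 0.0 0.0 0.0 -0.9;13.1 0.1 1.3 0.0 0.0 0.0 -0.9;13.1 0.1 1.3 0.0 0.0 0.0 -0.9;13.1 0.1 1.3 0.0 0.0 0.0 -0.9;13.1 0.1 1.3 0.0 0.0 0.0 -0.9;13.1 0.1 1.3 0.0 0.0 0.0 -0.9;13.1 0.1 1.3 0.0 0.0 0.0 -0.9;13.1 0.1 1.3 0.0 0.0 0.0 -0.9
```

Emit:
send_rows --deltas "-0.9 28 14.5 1 -1.7 -0.2 -0.9;-0.6 28.3 14 1 -1.7 -0.2 -0.9;-0.3 28.5 13.6 1 -1.7 -0.2 -0.9;0 28.7 13.1 1 -1.7 -0.2 -0.9;0.3 29 12.5 1 -1.7 -0.2 -0.9;0.5 29.2 12 1 -1.7 -0.2 -0.9;0.8 29.4 11.5 1 -1.7 -0.2 -0.9;1 29.6 10.9 1 -1.7 -0.2 -0.9;1.2 29.8 10.4 1 -1.7 -0.2 -0.9;1.4 30 9.8 1 -1.7 -0.2 -0.9;1.6 30.1 9.2 1 -1.7 -0.2 -0.9;1.8 30.3 8.6 1 -1.7 -0.2 -0.9;0 0 0 0 0 0 -0.9;0 0 0 0 0 0 -0.9;0 0 0 0 0 0 -0.9"

```text
t: 18.3
eef_pos: [474.7, 19.2, 210.3]
orientation: [-0.7, 69.5, -7.5]
contact_force: [-0.8, 0.0, -0.3]
opening: 12.0
```

```bash
python3 - <<'E'
from tgt import *
s,p,R=meas();print(s["t"],p,s["joint_pos"].round(1),s["opening"]);print("rot err to target (tool, deg)",np.degrees((R.inv()*RT).as_rotvec()),"pos in tool",R.inv().apply(PT-p))
b=imaging.capture("scene")[:,:,::-1];a=imaging.capture("side")[:,:,::-1]
cv2.imwrite("pics/pre.png",np.hstack([cv2.resize(a[150:330,230:430],(400,360)),cv2.resize(b[160:340,200:400],(400,360))]))
E
```

```text
18.3 [474.693958    19.2046922  210.30264568] [-38.   -3.2  23.8 129.5  15.1  35.2 -31.9] 11.96470169210149
rot err to target (tool, deg) [0.17745453 0.4661141  0.18443777] pos in tool [105.21600663   1.85062605   9.47813012]
```

View pics/pre.png

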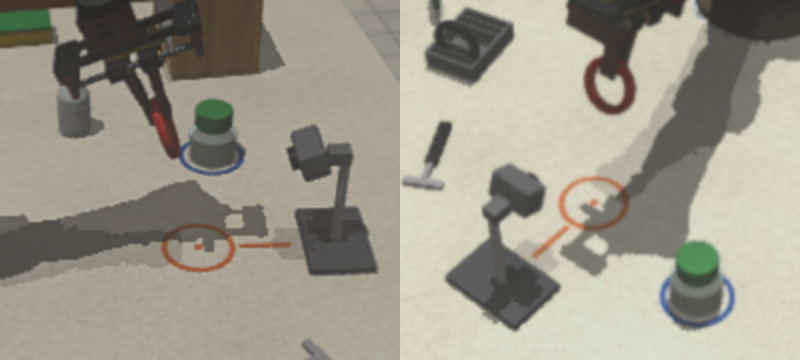

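Emit:
send_rows --deltas "8 0.2 1 0.2 0.5 0.2 -0.9;14 0.3 1.2 0 0 0 -0.9;16 0.3 1.3 0 0 0 -0.9;16 0.2 1.3 0 0 0 -0.9;16 0.2 1.3 0 0 0 -0.9;14 0.2 1.3 0 0 0 -0.9;12 0.2 1.1 0 0 0 -0.9;7 0.2 0.8 0 0 0 -0.9;2.2 0 0.2 0 0 0 -0.9;0 0 0 0 0 0 -0.9;0 0 0 0 0 0 -0.9;0 0 0 0 0 0 -0.9"

```text
t: 19.9
eef_pos: [519.9, 16.8, 115.3]
orientation: [0.2, 70.0, -6.8]
contact_force: [-1.0, 0.1, -0.3]
opening: 11.7
```

```bash
cat > fin.py <<'E'
from tgt import *
import sys
s,p,R=meas();print(s["t"],p,s["joint_pos"].round(1),s["opening"],s["contact_force"]);print("rot err",np.degrees((R.inv()*RT).as_rotvec()),"pos in tool",R.inv().apply(PT-p))
b=imaging.capture("scene")[:,:,::-1].copy();a=imaging.capture("side")[:,:,::-1].copy();w=imaging.capture("wrist")[:,:,::-1].copy()
for n,i in(("scene",b),("side",a),("wrist",w)): cv2.imwrite(f"pics/{sys.argv[1]}_{n}.png",i)
cv2.imwrite(f"pics/{sys.argv[1]}.png",np.vstack([np.hstack([cv2.resize(a[150:300,260:460],(400,300)),cv2.resize(b[160:310,200:400],(400,300))]),np.hstack([cv2.resize(w,(400,300)),cv2.resize(w[180:420,200:520],(400,300))])]))
E
python3 fin.py f1
```

```text
19.9 [519.91953543  16.8305911  115.25015148] [-32.2  12.5  23.7 130.3   2.   19.  -18.5] 11.698658103901272 [-0.9573829   0.11195808 -0.2753378 ]
rot err [ 0.06465448  0.03529662 -0.08227348] pos in tool [ 0.3669764  -1.61344665  0.38310459]
```

View pics/f1.png

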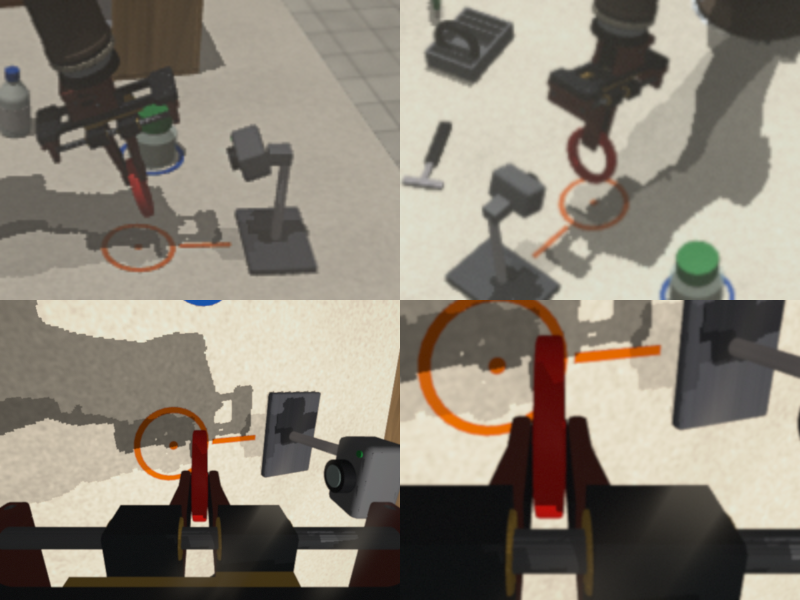

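Emit:
send_rows --deltas "0.4 -1.5 0.4 0 0 -0.1 -0.9;0 0 0 0 0 0 -0.9;0 0 0 0 0 0 -0.9;0 0 0 0 0 0 -0.9"

```text
t: 20.55
eef_pos: [520.1, 15.1, 114.6]
orientation: [-0.2, 70.0, -7.1]
contact_force: [-0.3, -0.1, -0.7]
opening: 11.9
```

```bash
python3 fin.py f2; cat > chk.py <<'E'
from held import *
from tgt import F,RT
from scipy.optimize import least_squares
import sys
s,p,R=meas();o=[]
for n in("wrist","scene","side"):
    im=cv2.imread(f"pics/{sys.argv[1]}_{n}.png");c=cam(n)
    # drawn ideal ring: at focus with target axes
    a=np.linspace(0,2*np.pi,120)
    def P(r): return [proj(c,F+RT.apply(np.c_[r*np.cos(a),r*np.sin(a),np.full(120,e*6.)])) for e in(-1,1)]
    q=np.vstack(P(40));lo=np.maximum((q.min(0)-10).astype(int),0);hi=(q.max(0)+10).astype(int)
    S=350/max(hi-lo);cr=cv2.resize(im[lo[1]:hi[1],lo[0]:hi[0]],None,fx=S,fy=S,interpolation=cv2.INTER_NEAREST)
    for r in(40,28):
        for Q in P(r): cv2.polylines(cr,[((Q-lo+.5)*S).round().astype(int)],True,(0,255,255),1)
    z=np.zeros((360,265 if n!="wrist" else 230,3),np.uint8);h,w=min(360,cr.shape[0]),min(z.shape[1],cr.shape[1]);z[:h,:w]=cr[:h,:w];o.append(z)
    if n=="wrist":
        U,pts,cost=heldfit(c,im,p,R);g=[(round(cost([x,y,zz]),1),x,y,zz) for x in np.arange(12,21,1) for y in np.arange(-3,4,1) for zz in(-1,0,1)];print([tuple(map(float,t)) for t in sorted(g)[:6]])
cv2.imwrite("pics/chk.png",np.hstack(o))
E
python3 chk.py f2
```

```text
20.55 [520.13691412  15.11830908 114.62594548] [-32.1  12.6  23.7 130.3   2.   19.  -18.4] 11.86523137307949 [-0.29437891 -0.14938753 -0.73773351]
rot err [0.06084291 0.0001442  0.04597781] pos in tool [-0.36271842  0.06003914  0.19987077]
[(15.1, 17.0, 0.0, 0.0), (16.5, 18.0, 0.0, 0.0), (16.8, 15.0, 1.0, 0.0), (17.6, 16.0, 0.0, 0.0), (17.8, 16.0, 1.0, 0.0), (18.2, 19.0, -1.0, 0.0)]
```

View pics/chk.png

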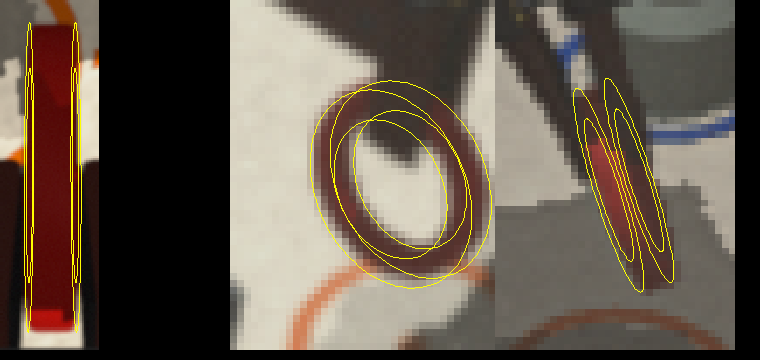

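```bash
python3 - <<'E'
from station import robot,readout
print(robot.finish_job()); print(readout.read_state()["t"])
E
```

```text
the job is handed in; nothing more can be done
None
the job is handed in; nothing more can be done
```

I finished the job and handed it in at about 20.7 s, with the ring still held in front of the camera.

- **Jar:** I gripped it by the glass at 8 N and slid it level to the blue mark, with tool height steady at 15.1 mm, then let it go. Wrist, scene and side pictures show it upright and wholly inside the blue circle, about 2 mm off centre against 14 mm of room.
- **Ring:** I took the red ring, not the black or green one, out of the tray and am holding it at 12 N above the orange mark. By the measured pose, its centre is within about 0.5 mm of the target and its tilt within 0.1°. This relies on my own fix of the orange mark and of the camera's heading (‑7°, with views between about ‑5.9° and ‑7.4°), good to about 2 mm.
- **Last checks:**
  - The wrist picture matched the intended ring outline closely.
  - The scene and side pictures were about a pixel (1–2 mm) off in opposite directions. I put that down to camera calibration and did not correct for it.
  - My automatic fit of the jar's starting position failed in the scene and side pictures, so I judged that by overlay instead.
- **Other things:** The black ring was still in the tray after the lift. The inspection camera, scraper and bottle look undisturbed in the pictures taken on the way. I did not check the bin up close, but nothing went near it.

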